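Sort salvaged steel parts into their sample trays

TASK

Sort the five loose salvaged steel parts lying among the clutter on the sculptor's bench: put the two hexagon nuts, the two square tube offcuts and the domed round cap each into the blue tray that has a part of the same kind riveted on its shelf as a sample. Set each part down (do not drop or throw it) so that it ends inside its tray, flat on the tray's floor, with nuts and cap standing upright as they did on the bench, tubes lying down, and nothing on top of another part or on the rim.

Things in the scene. Friction and masses are not known exactly. Their poses are not given: they have to be found in the camera images.
- nut_a_mid (a point): one of two loose, alike large plain-steel hexagon nuts, 41 mm across the flats (47 mm over the corners), 32 mm tall, standing flat on the bench with its 24 mm hole upright. About 0.16 to 0.29 kg. This point: on the axis, half-way up (16 mm above its underside). z along the hole; two opposite flats face along its +x and -x, the others every 60 degrees
- nut_b_mid (a point): the other of two loose, alike large plain-steel hexagon nuts, 41 mm across the flats (47 mm over the corners), 32 mm tall, standing flat on the bench with its 24 mm hole upright. About 0.16 to 0.29 kg. This point: on the axis, half-way up (16 mm above its underside). z along the hole; two opposite flats face along its +x and -x, the others every 60 degrees
- tube_a_mid (a point): one of two loose, alike offcuts of plain-steel square tube, 60 mm long, 25 x 25 mm in section, open-ended, wall 3 mm, lying on the bench. About 0.09 to 0.16 kg. This point: its centre (12.5 mm above the bench). x along its length, y across its 25 mm width, z up
- tube_b_mid (a point): the other of two loose, alike offcuts of plain-steel square tube, 60 mm long, 25 x 25 mm in section, open-ended, wall 3 mm, lying on the bench. About 0.09 to 0.16 kg. This point: its centre (12.5 mm above the bench). x along its length, y across its 25 mm width, z up
- cap_a_mid (a point): loose plain-steel round end cap for a post: 44 mm in diameter, straight sides up to 22 mm, then a low dome, 34 mm tall in all, no hole, standing on its flat underside. About 0.11 to 0.20 kg. This point: on its axis, 17 mm above its underside; z up. There is only one loose
- tray_nut: open blue steel tray, fixed, the one with a hexagon nut riveted as a sample on its shelf. Origin: centre of the tray's underside; x along its length to the shelf (far end), z up. 158 x 118 mm outside, 28 mm high, wall and floor 4 mm (inside 150 x 110). Shelf: x 79 to 133 mm, 14 mm high; sample at x 106, top 46 mm up. Trays otherwise alike, in any order, turned up to 0.2 rad
- tray_tube: open blue steel tray, fixed, the one with a square tube offcut riveted as a sample on its shelf. Origin: centre of the tray's underside; x along its length to the shelf (far end), z up. 158 x 118 mm outside, 28 mm high, wall and floor 4 mm (inside 150 x 110). Shelf: x 79 to 133 mm, 14 mm high; sample at x 106, top 39 mm up. Trays otherwise alike, in any order, turned up to 0.2 rad
- tray_cap: open blue steel tray, fixed, the one with a domed cap riveted as a sample on its shelf. Origin: centre of the tray's underside; x along its length to the shelf (far end), z up. 158 x 118 mm outside, 28 mm high, wall and floor 4 mm (inside 150 x 110). Shelf: x 79 to 133 mm, 14 mm high; sample at x 106, top 48 mm up. Trays otherwise alike, in any order, turned up to 0.2 rad
Not all that is in view belongs to the job. Leave any pink look-alike of the tray_nut alone.

How it is judged:
At the end, for the whole second after the job is handed in: Each part is in the tray with its own kind's sample: centre within 68 mm of the tray's centre lengthwise and 48 mm across, at most 6 mm higher than lying on the tray floor, nuts and cap within 0.15 rad of upright; all released and at rest (x of nut_a_mid in the frame of tray_nut between -0.068 and 0.068 m and y of nut_a_mid in the frame of tray_nut between -0.048 and 0.048 m and z of each of nut_a_mid, nut_b_mid in the frame of tray_nut below 0.026 m and linear speed of each of nut_a, nut_b, tube_a, tube_b, cap_a below 0.01 m/s and angle between each of nut_a_mid, nut_b_mid, cap_a_mid's own z axis and vertical below 0.15 rad and x of nut_b_mid in the frame of tray_nut between -0.068 and 0.068 m and y of nut_b_mid in the frame of tray_nut between -0.048 and 0.048 m and x of tube_a_mid in the frame of tray_tube between -0.068 and 0.068 m and y of tube_a_mid in the frame of tray_tube between -0.048 and 0.048 m and z of each of tube_a_mid, tube_b_mid in the frame of tray_tube below 0.0225 m and x of tube_b_mid in the frame of tray_tube between -0.068 and 0.068 m and y of tube_b_mid in the frame of tray_tube between -0.048 and 0.048 m and x of cap_a_mid in the frame of tray_cap between -0.068 and 0.068 m and y of cap_a_mid in the frame of tray_cap between -0.048 and 0.048 m and z of cap_a_mid in the frame of tray_cap below 0.027 m); the robot touches nothing.
It fails at once if one hexagon nut is dropped or thrown (moves faster than 0.8 m/s while no finger touches it, a fall of over 30 mm) (contact force between nut_a and the fingers below 0.05 N and linear speed of nut_a above 0.8 m/s).
It fails at once if the other hexagon nut is dropped or thrown (moves faster than 0.8 m/s while no finger touches it, a fall of over 30 mm) (contact force between nut_b and the fingers below 0.05 N and linear speed of nut_b above 0.8 m/s).
It fails at once if one tube offcut is dropped or thrown (moves faster than 0.8 m/s while no finger touches it, a fall of over 30 mm) (contact force between tube_a and the fingers below 0.05 N and linear speed of tube_a above 0.8 m/s).
It fails at once if the other tube offcut is dropped or thrown (moves faster than 0.8 m/s while no finger touches it, a fall of over 30 mm) (contact force between tube_b and the fingers below 0.05 N and linear speed of tube_b above 0.8 m/s).
It fails at once if the domed cap is dropped or thrown (moves faster than 0.8 m/s while no finger touches it, a fall of over 30 mm) (contact force between cap_a and the fingers below 0.05 N and linear speed of cap_a above 0.8 m/s).
It also fails if it takes over 120 s, if anything falls off the work surface, if the arm or the gripper's body presses on something with over 40 N, if the wrist force passes 120 N, or if a joint passes its speed limit or range.

ROBOT

A 7-joint arm with a two-finger parallel gripper is mounted at the origin on the work surface. World frame = base frame: x ahead of the robot, y to its left, z up, the work surface at z = 0. Lengths are in m, angles in rad, forces in N, time in s.
With the tool pointing down it reaches from about 0.425 to 0.925 m from the base axis. Payload 6.8 kg.
Tool frame: the origin (TCP) lies at the very end of the fingers, on their centre line; the grasp point (between the pads) lies 19 mm behind it (robot.hold_point_z is the z of the grasp point in the tool frame, in m); z points along the fingers, y is the direction in which the jaws open and shut (so a half turn about z gives the same grasp; the last joint's range is limited). The gripper opens to 85 mm and grips with 20 to 120 N. Pads are 22 mm wide; open, the fingers measure 114 mm over their backs; the gripper's body (76 mm by 85 mm) begins 54 mm behind the grasp point. The pads swing forward as they close: fully open they stand 13 mm farther back than shut.
Start: joints at [1.078, 0.477, 0.022, 1.555, -0.011, 1.109, -0.083], TCP at [0.253, -0.626, 0.231] pointing down, gripper open.
Joint ranges: [-2.96, 2.96], [-0.34, 2.1], [-1.41, 1.46], [0.24, 2.44], [-1.37, 4.51], [0.17, 1.92], [-2.96, 2.96]. Speed limits (rad/s): [2.39, 2.39, 3.14, 3.14, 3.14, 3.14, 3.14].

INTERFACE

Orientations are given as a rotation vector (axis times angle).
In Python, from bench import robot gives the robot as it stands.
- The arm moves only by the tool drive_tool, never from a script. Its argument "rows" is a list of rows, each a list of 4 numbers: the shift along the tool's x, y, z in m, then the turn about the tool's z in degrees. A call has 1 to 5 rows; each row is the pose to reach, as a shift and turn from the pose measured when the call began, along the tool's axes at that moment; what a row does not reach only later rows make up. A row lasts 1/10 s, in which the tool goes at most 50 mm and 8.59 degrees, less where a joint would pass 70% of its speed; a pose out of reach is approached as far as the arm can. A call with a gripper value outside its range is refused whole. "jaw" is the closure in counts, from 0 (fully open) to 255 (shut), set as the call begins (left out, the last holds). The fingers move at their own pace and stop on an object; "newtons" is the grip in N (left out, the last holds). Time passes only in rows, so rows that repeat a pose let the fingers close. It gives the time, the measured TCP pose, the force and the opening at its end, in the units of the state.
- robot.get_obs(): the state, without advancing time (a new reading comes with each control period).
- robot.get_image(name): name is "side" or "top"; returns a dict with "img" (480x640x3 uint8, red, green, blue), "mtx" (3x3 intrinsics, pixels), "R" (3x3) and "t" (3): a world point X has camera coordinates R X + t. Camera axes: x right, y down, z forward; pixel columns grow to the right and rows downward; lengths in m; the calibration is good to about 2 mm. A picture is of the moment at which its call begins. There is no depth.
- robot.hand_in(): hands the job in, once; it reports no verdict.
Trained networks look in the newest picture that a camera, given by its name, has taken for a name from the list of things; names that differ only in an ending like _2 or _b are one class to them, and where a whole thing is asked for, a point or a joint stands for the part that bears it (a point fixed in the world has none). Each returns a list of dicts, best first, with "p" (0 to 1); they miss things now and then, are a little off and sometimes report something else, mostly with a low value. They report only what shows in the picture. A call takes as long as a camera call. They do not tell look-alikes from the thing itself.
- robot.regions_of(camera, query): "pixels" (480x640 bool, what is visible of it) and "position" ([column, row] in pixels, amid what is visible of it).
The state is a dict: "clock": time; "joint_positions": joint angles; "joint_vel": joint speeds; "joint_torque": joint torques, N m; "tool_pos": TCP position; "orientation": TCP orientation; "force": force on the tool from outside, world axes, zero at the start; "moment": the same for the moment, N m; "grip_width": finger opening in m.
Only numpy, scipy, OpenCV 4.12 (cv2) and the standard library are available. Lean on these libraries where they do the work, as an engineer would, in place of code of your own. Each camera call takes 0.05 s, during which the arm holds its last target.

## Working session

There is one attempt and no reset: what is moved stays moved. The work goes in short steps, Python scripts to look and compute and a tool call to move; the robot and the scene stay as the last step left them, time stands still between calls to the robot, and variables do not carry over. Pictures are saved under pics/ and viewed, and the job is handed in when it is done.

Besides the shell and the picture viewer there is one more tool, called after "Emit:" as name([rows], argument=value, ...), one row to a line, values as JSON. drive_tool: Moves the arm, as the interface text tells. Its arguments: {"type":"object","properties":{"rows":{"type":"array"},"jaw":{"type":"number"},"newtons":{"type":"number"}},"required":["rows"]}

```bash
mkdir -p pics
python3 - <<'E'
from bench import robot
import cv2
o=robot.get_obs(); print(o)
for n in("side","top"):
    d=robot.get_image(n); cv2.imwrite(f"pics/{n}0.png",d["img"][:,:,::-1]); print(n,d["mtx"],d["R"],d["t"])
print(robot.hold_point_z)
E
```

```text
{'clock': 0.0, 'joint_positions': array([ 1.07794488,  0.47777726,  0.02231541,  1.5564805 , -0.01150696,
        1.10925252, -0.08309997]), 'joint_vel': array([ 0.00124651,  0.00011637,  0.00110812, -0.0004124 , -0.00132872,
        0.00115149,  0.00068367]), 'joint_torque': array([-9.08745028e-05, -5.96458590e+01,  1.60747737e+00, -2.81204313e+01,
        1.22833857e-02,  9.49329376e-03,  3.92941018e-06]), 'tool_pos': array([ 0.2531264 , -0.62510185,  0.23032827]), 'orientation': array([-3.08192761e+00, -6.00375631e-01,  7.13514013e-04]), 'force': array([0.34480042, 0.34786511, 0.40641549]), 'moment': array([-0.00773988,  0.04878221,  0.04079096]), 'grip_width': 0.08545729141306448}
side [[472.59916832   0.         321.17779397]
 [  0.         472.59916832 249.31240056]
 [  0.           0.           1.        ]] [[-0.9812457  -0.19200605 -0.0170455 ]
 [-0.11157899  0.63787239 -0.76201637]
 [ 0.15718461 -0.74582337 -0.64733338]] [0.43020069 0.08579084 0.88983555]
top [[437.93294985   0.         320.63083578]
 [  0.         437.93294985 241.64603871]
 [  0.           0.           1.        ]] [[-0.07979603 -0.99680578 -0.00329081]
 [-0.9761904   0.07881291 -0.20209114]
 [ 0.20170498 -0.01291362 -0.97936119]] [0.04116193 0.4381471  0.9930288 ]
-0.0187
```

View pics/side0.png

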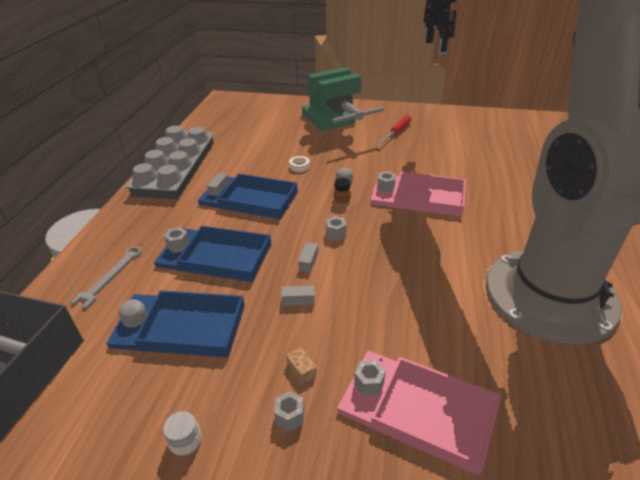

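View pics/top0.png

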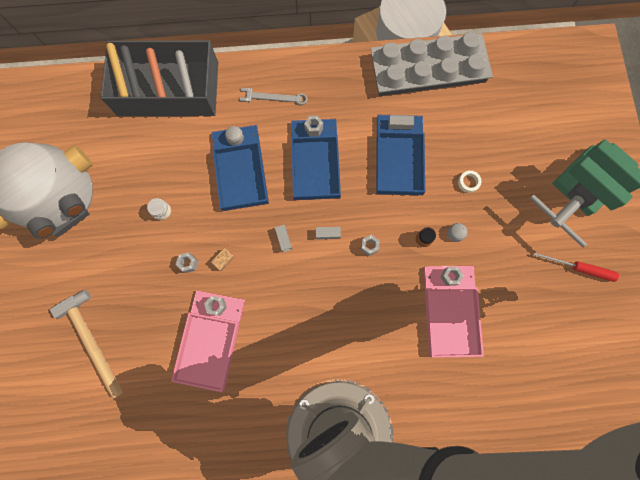

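The side view shows the blue trays with samples: cap at (180,320), nut at (215,250) and tube at (250,195). In the top view the loose nuts are at (185,262) and (370,245), the tubes at (283,238) and (328,233), and the cap at (459,232), next to a black-topped object at (427,237). Both pink trays are decoys.

```bash
cat > h.py <<'E'
import numpy as np, cv2
from bench import robot
def ray(d,p):
    p=np.array(p,float)
    v=np.linalg.inv(d["mtx"])@np.array([p[0],p[1],1]); R=d["R"];t=d["t"]
    c=-R.T@t; w=R.T@v; return c,w/np.linalg.norm(w)
def tri(d1,p1,d2,p2):
    c1,a=ray(d1,p1);c2,b=ray(d2,p2)
    A=np.stack([a,-b],1); s=np.linalg.lstsq(A,c2-c1,rcond=None)[0]
    x,y=c1+s[0]*a,c2+s[1]*b
    return (x+y)/2,np.linalg.norm(x-y)
def onz(d,p,z):
    c,a=ray(d,p); return c+a*(z-c[2])/a[2]
def proj(d,X):
    c=d["R"]@np.array(X)+d["t"]; u=d["mtx"]@c; return u[:2]/u[2]
E
python3 - <<'E'
from h import *
import pickle
out={}
D={n:robot.get_image(n) for n in("side","top")}
for q in ["nut_a_mid","tube_a_mid","cap_a_mid","tray_nut","tray_tube","tray_cap"]:
    for n in D:
        r=robot.regions_of(n,q); out[n,q]=r
        print(q,n)
        for k in r: print("   %.2f"%k["p"],np.round(k["position"],1),k["pixels"].sum())
pickle.dump((D,out),open("m0.pkl","wb"))
E
```

```text
nut_a_mid side
   0.82 [294.7 410.7] 946
nut_a_mid top
   0.61 [185.6 261. ] 289
   0.38 [373.4 245.5] 246
tube_a_mid side
   0.68 [310.3 257.3] 362
tube_a_mid top
   0.73 [328.9 229.3] 289
   0.33 [239.8 170.5] 3846
cap_a_mid side
   0.65 [345.2 173.4] 171
cap_a_mid top
   0.61 [456.  230.6] 290
tray_nut side
   0.92 [426.1 405.2] 11818
   0.78 [419.  193.9] 3244
   0.73 [217.6 250.9] 4826
tray_nut top
   0.82 [314.1 158.9] 3760
   0.76 [452.4 311.2] 4867
tray_tube side
   0.62 [246.8 193.9] 3247
   0.55 [299.1 297. ] 660
tray_tube top
   0.64 [398.4 155.5] 3767
   0.26 [314.7 157.7] 3750
tray_cap side
   0.65 [181.3 325.3] 7236
   0.28 [335.  228.6] 424
tray_cap top
   0.56 [241.7 170.9] 3865
```

Run:
```python
import cv2
t=cv2.imread("pics/top0.png");s=cv2.imread("pics/side0.png")
cv2.imwrite("pics/topz1.png",cv2.resize(t[200:280,160:360],None,fx=4,fy=4,interpolation=2))
cv2.imwrite("pics/topz2.png",cv2.resize(t[100:280,340:500],None,fx=4,fy=4,interpolation=2)[:600])
cv2.imwrite("pics/sidez.png",cv2.resize(s[150:310,270:470],None,fx=3.7,fy=3.7,interpolation=2))
```

```text
(no output)
```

View pics/topz1.png

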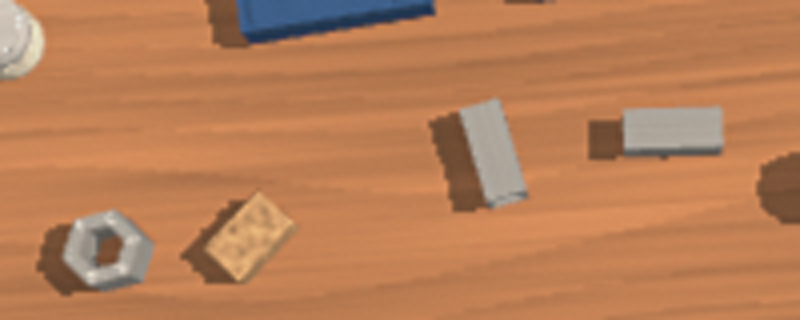

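View pics/topz2.png

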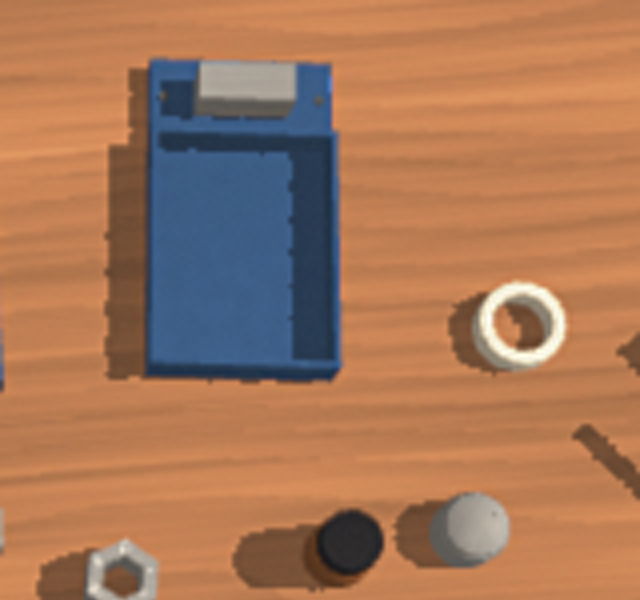

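View pics/sidez.png

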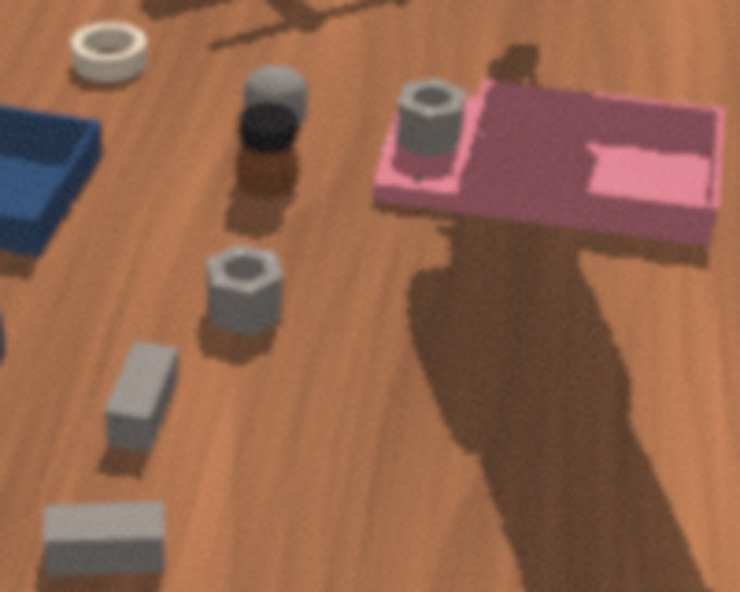

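```bash
cat > fit.py <<'E'
from h import *
from scipy.optimize import minimize
S=4
def prism(poly,z0,z1): return np.array([[a,b,z] for z in(z0,z1) for a,b in poly])
a=np.radians(30+60*np.arange(6)); nutV=[prism(np.c_[np.cos(a),np.sin(a)]*.0205/np.cos(np.pi/6),0,.032)]
tubeV=[prism([(.03,.0125),(-.03,.0125),(-.03,-.0125),(.03,-.0125)],0,.025)]
a=np.linspace(0,2*np.pi,36,endpoint=False);c=np.c_[np.cos(a),np.sin(a)]
Rr=(.022**2+.012**2)/.024
cv=[prism(c*.022,0,.022)]
for h in(.003,.006,.009,.011,.012): cv.append(prism(c*np.sqrt(max(Rr**2-(Rr-.012+h)**2,0)),.022+h,.022+h))
capV=[np.vstack(cv)]
trayV=[prism([(.079,.059),(-.079,.059),(-.079,-.059),(.079,-.059)],0,.028),prism([(.133,.059),(.07,.059),(.07,-.059),(.133,-.059)],0,.014)]
def gray(d):
    h=cv2.cvtColor(d["img"],cv2.COLOR_RGB2HSV); return ((h[...,1]<75)&(h[...,2]>70))
def blue(d):
    h=cv2.cvtColor(d["img"],cv2.COLOR_RGB2HSV); return ((h[...,0]>95)&(h[...,0]<130)&(h[...,1]>90))
def comp(m,p,fill=True):
    n,l,st,ce=cv2.connectedComponentsWithStats(m.astype(np.uint8),connectivity=4)
    x,y=map(int,p); w=l[y-3:y+4,x-3:x+4].ravel(); w=w[w>0]
    o=(l==np.bincount(w).argmax()).astype(np.uint8)
    if fill:
        cs,_=cv2.findContours(o,cv2.RETR_EXTERNAL,cv2.CHAIN_APPROX_NONE); cv2.drawContours(o,cs,-1,1,-1)
    return o
def render(d,V,P,box):
    x,y,yaw,z=P;c,s=np.cos(yaw),np.sin(yaw)
    x0,y0,x1,y1=box; im=np.zeros(((y1-y0)*S,(x1-x0)*S),np.uint8)
    for v in V:
        X=np.c_[c*v[:,0]-s*v[:,1]+x,s*v[:,0]+c*v[:,1]+y,v[:,2]+z]
        q=X@d["R"].T+d["t"];u=q@d["mtx"].T;u=u[:,:2]/u[:,2:]
        u=((u+.5-np.array([x0,y0]))*S-.5)
        hl=cv2.convexHull((u*16).astype(np.float32)).round().astype(np.int32)
        cv2.fillConvexPoly(im,hl,255,cv2.LINE_AA,4)
    return cv2.resize(im,(x1-x0,y1-y0),interpolation=cv2.INTER_AREA)/255.
def fit(obs,V,P0,zfree=False,z0=0.):
    B=[]
    for d,m in obs:
        ys,xs=np.nonzero(m);B.append((max(xs.min()-12,0),max(ys.min()-12,0),min(xs.max()+13,640),min(ys.max()+13,480)))
    def cost(p):
        P=list(p) if zfree else [*p,z0]
        return sum(np.abs(render(d,V,P,b)-m[b[1]:b[3],b[0]:b[2]]).sum()/m.sum() for (d,m),b in zip(obs,B))/len(obs)
    best=None
    yaws=P0[2] if np.ndim(P0[2]) else [P0[2]]
    for yw in yaws:
        s0=np.array([P0[0],P0[1],yw]+([z0] if zfree else []))
        sim=np.vstack([s0]+[s0+np.eye(len(s0))[i]*[.008,.008,.15,.008][i] for i in range(len(s0))])
        r=minimize(cost,s0,method="Nelder-Mead",options=dict(initial_simplex=sim,xatol=2e-4,fatol=1e-4,maxiter=250))
        if best is None or r.fun<best.fun:best=r
    return best.x,best.fun
E
cat > run1.py <<'E'
from fit import *
import pickle
D,_=pickle.load(open("m0.pkl","rb"));T,Sd=D["top"],D["side"]
gt,gs,bt,bs=gray(T),gray(Sd),blue(T),blue(Sd)
y6=np.radians([-20,0,20]);y4=np.radians([0,45,90,135])
J=[("nut_L",nutV,gt,gs,(181,255),(281,411),y6),("nut_R",nutV,gt,gs,(363,244),(335,238),y6),
("tube_L",tubeV,gt,gs,(284,238),(298,296),y4),("tube_R",tubeV,gt,gs,(328,232),(308,256),y4),
("cap",capV,gt,None,(459,232),None,[0]),
("tray_cap",trayV,bt,bs,(242,180),(190,330),[-.15,.15]),("tray_nut",trayV,bt,bs,(315,170),(230,250),[-.15,.15]),("tray_tube",trayV,bt,bs,(400,165),(255,195),[-.15,.15])]
vis={"t":T["img"].copy(),"s":Sd["img"].copy()}
for n,V,mt,ms,pt,ps,yw in J:
    a=comp(mt,pt);ob=[(T,a)]
    if ms is not None:
        b=comp(ms,ps);ob.append((Sd,b))
    X=onz(T,pt,.02); 
    p,e=fit(ob,V,(X[0],X[1],yw))
    print(n,"areas",[m.sum() for _,m in ob],"pose",np.round(p,4),"err %.3f"%e,end=" ")
    if len(ob)>1:
        q,e2=fit(ob,V,p,True); print("zfree",np.round(q,4),"%.3f"%e2)
    else: print()
    for k,d in(("t",T),("s",Sd)):
        r=render(d,V,[*p,0],(0,0,640,480));cs,_=cv2.findContours((r>.5).astype(np.uint8),0,2);cv2.drawContours(vis[k],cs,-1,(255,255,0),1)
cv2.imwrite("pics/fit_t.png",cv2.resize(vis["t"][90:290,150:500],None,fx=2.2,fy=2.2)[:,:,::-1]);cv2.imwrite("pics/fit_s.png",vis["s"][:,:,::-1])
E
python3 run1.py
```

```text
nut_L areas [np.uint64(330), np.uint64(944)] pose [0.4214 0.3323 0.2147] err 0.057 zfree [4.214e-01 3.323e-01 2.119e-01 3.000e-04] 0.057
nut_R areas [np.uint64(288), np.uint64(409)] pose [ 0.4283 -0.1124  0.2696] err 0.079 zfree [ 0.4281 -0.112   0.2673  0.0009] 0.077
tube_L areas [np.uint64(269), np.uint64(605)] pose [0.4635 0.0967 0.2281] err 0.081 zfree [0.4633 0.0969 0.2243 0.001 ] 0.076
tube_R areas [np.uint64(290), np.uint64(402)] pose [ 0.4684 -0.0139  1.5289] err 0.094 zfree [ 4.6820e-01 -1.3800e-02  1.5293e+00  2.0000e-04] 0.094
cap areas [np.uint64(289)] pose [ 0.4436 -0.3298  0.0017] err 0.096 
tray_cap areas [np.uint64(3441), np.uint64(6248)] pose [0.6331 0.1936 0.0889] err 0.151 zfree [ 0.634   0.1939  0.0918 -0.0028] 0.148
tray_nut areas [np.uint64(3325), np.uint64(3955)] pose [ 0.6403  0.0034 -0.0415] err 0.172 zfree [ 0.6411  0.0029 -0.0358 -0.0028] 0.169
tray_tube areas [np.uint64(3332), np.uint64(2580)] pose [ 0.6345 -0.2122 -0.1129] err 0.199 zfree [ 0.6356 -0.2135 -0.1076 -0.0041] 0.194
```

View pics/fit_t.png

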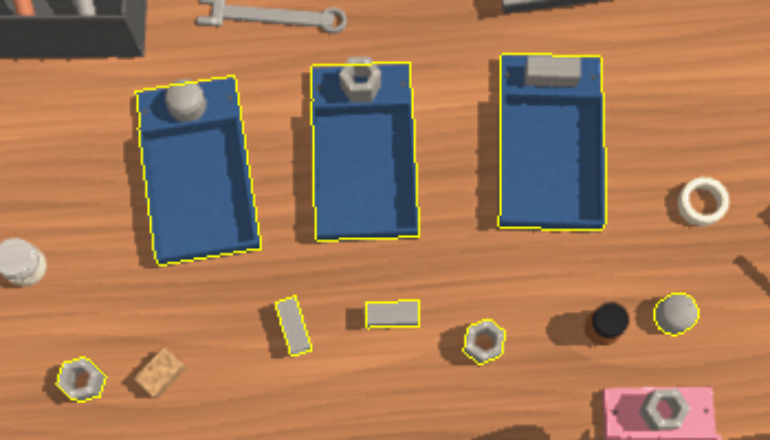

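View pics/fit_s.png

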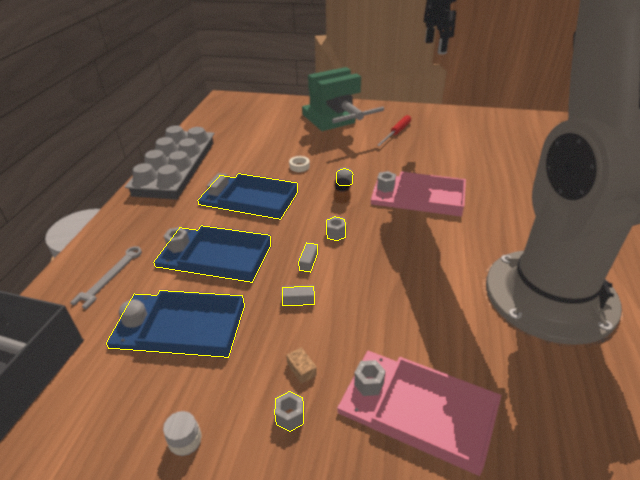

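Each fitted outline matches its part in both views. With z left free, the fits put the parts' bases within 1 mm of the bench. Next I locate the bottle and cork as obstacles, and write a helper that turns a target pose into a tool shift.

```bash
cat > go.py <<'E'
# usage: go.py x y z jawaz_deg
import sys
from h import *
from scipy.spatial.transform import Rotation as Ro
o=robot.get_obs();R=Ro.from_rotvec(o["orientation"]).as_matrix();p=o["tool_pos"]
az=np.degrees(np.arctan2(R[1,1],R[0,1]))
print("t %.2f tcp %s jawaz %.1f tilt %.3f w %.4f F %s q7 %.2f"%(o["clock"],np.round(p,4),az,np.arccos(min(1,-R[2,2])),o["grip_width"],np.round(o["force"],1),o["joint_positions"][6]))
for a in sys.argv[1:]:
    x,y,z,t=map(float,a.split(","))
    s=R.T@(np.array([x,y,z])-p); dt=-((t-az+90)%180-90)
    print(a,"->",np.round(s,4),"turn",round(dt,1))
E
python3 - <<'E'
from fit import *
import pickle
D,_=pickle.load(open("m0.pkl","rb"));T,Sd=D["top"],D["side"]
print("bottle",tri(T,(427,237),Sd,(343,183)),"cap top",tri(T,(459.5,229.5),Sd,(344,169)),"cork",tri(T,(222,258),Sd,(300,357)))
def tr(p,u,v):
    c,s=np.cos(p[2]),np.sin(p[2]);return np.round([p[0]+c*u-s*v,p[1]+s*u+c*v],4)
tc,tn,tt=[.6331,.1936,.089],[.6403,.0034,-.041],[.6345,-.2122,-.112]
print("cap",tr(tc,0,0),"nutR",tr(tn,-.02,-.022),"nutL",tr(tn,.02,.022),"tubeR",tr(tt,-.028,0),"tubeL",tr(tt,.035,0))
E
python3 go.py .4436,-.3298,.15,-20 .4436,-.3298,.003,-20
```

```text
bottle (array([ 0.43196072, -0.24591224,  0.04748877]), np.float64(0.0030331342142568695)) cap top (array([ 0.44438031, -0.32906082,  0.03576463]), np.float64(0.0007230049930624172)) cork (array([0.42365052, 0.24405979, 0.02846567]), np.float64(0.0021108596617390057))
cap [0.6331 0.1936] nutR [ 0.6194 -0.0178] nutL [0.6612 0.0246] tubeR [ 0.6067 -0.2091] tubeL [ 0.6693 -0.2161]
t 0.80 tcp [ 0.2534 -0.6256  0.2313] jawaz -68.0 tilt 0.000 w 0.0855 F [-0.1 -0.7 -0.3] q7 -0.08
.4436,-.3298,.15,-20 -> [ 0.2874 -0.2028  0.0813] turn -48.0
.4436,-.3298,.003,-20 -> [ 0.2874 -0.2028  0.2283] turn -48.0
```

Emit:
drive_tool([
  [0.041,-0.029,0.01,-8],
  [0.082,-0.058,0.02,-16],
  [0.123,-0.087,0.03,-24],
  [0.164,-0.116,0.045,-32],
  [0.205,-0.145,0.06,-40],
], jaw=0, newtons=50)

```text
clock: 1.3
tool_pos: [0.3856, -0.4196, 0.1738]
orientation: [2.686, 1.626, 0.001]
force: [1.1, -0.4, -1.0]
grip_width: 0.0855
```

```bash
python3 go.py .4436,-.3298,.12,-20 .4436,-.3298,.003,-20
```

```text
t 1.30 tcp [ 0.3856 -0.4196  0.1738] jawaz -27.6 tilt 0.001 w 0.0855 F [ 1.1 -0.4 -1. ] q7 0.15
.4436,-.3298,.12,-20 -> [0.1065 0.0096 0.0538] turn -7.6
.4436,-.3298,.003,-20 -> [0.1065 0.0095 0.1708] turn -7.6
```

Emit:
drive_tool([
  [0.04,0.004,0.02,-4],
  [0.08,0.008,0.04,-7.6],
  [0.1065,0.0096,0.054,-7.6],
  [0.1065,0.0096,0.08,-7.6],
  [0.1065,0.0096,0.1,-7.6],
])

```text
clock: 1.8
tool_pos: [0.4444, -0.3286, 0.073]
orientation: [2.571, 1.804, 0.001]
force: [0.0, -0.3, -0.7]
grip_width: 0.0851
```

```bash
python3 go.py .4436,-.3298,.003,-20
python3 - <<'E'
from h import *
for n in("side","top"):
    d=robot.get_image(n); cv2.imwrite(f"pics/{n}1.png",d["img"][:,:,::-1])
E
```

```text
t 1.80 tcp [ 0.4444 -0.3286  0.073 ] jawaz -19.9 tilt 0.002 w 0.0851 F [ 0.  -0.3 -0.7] q7 0.02
.4436,-.3298,.003,-20 -> [-0.0014 -0.0004  0.07  ] turn 0.1
```

View pics/side1.png

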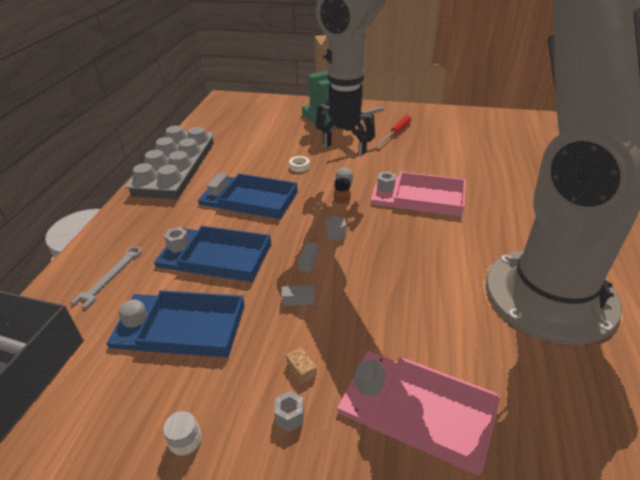

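The fingers are above and to either side of the cap at (344,175), with tips at (327,150) and (363,152), so I can go down.

Emit:
drive_tool([
  [-0.001,0,0.025,0],
  [-0.001,0,0.045,0],
  [-0.001,0,0.06,0],
  [-0.001,0,0.068,0],
  [-0.001,0,0.07,0],
])

```text
clock: 2.4
tool_pos: [0.4415, -0.3295, 0.0013]
orientation: [-2.571, -1.8, 0.003]
force: [-1.8, -0.4, 0.4]
grip_width: 0.0854
```

Emit:
drive_tool([
  [0,0,0,0],
  [0,0,0,0],
  [0,0,0,0],
  [0,0,0,0],
  [0,0,0,0],
], jaw=255, newtons=50)

```text
clock: 2.9
tool_pos: [0.4423, -0.33, 0.0026]
orientation: [-2.572, -1.801, 0.002]
force: [-1.1, 1.3, 6.1]
grip_width: 0.0424
```

```bash
python3 go.py .4436,-.3298,.15,-20
```

```text
t 2.90 tcp [ 0.4423 -0.33    0.0026] jawaz -20.0 tilt 0.002 w 0.0424 F [-1.1  1.3  6.1] q7 -0.02
.4436,-.3298,.15,-20 -> [ 0.0006  0.0009 -0.1474] turn -0.0
```

Emit:
drive_tool([
  [0,0,-0.01,0],
  [0,0,-0.03,0],
  [0,0,-0.06,0],
  [0,0,-0.095,0],
  [0,0,-0.12,0],
])

```text
clock: 3.4
tool_pos: [0.4428, -0.3303, 0.1253]
orientation: [2.573, 1.802, -0.001]
force: [-0.1, 0.5, -1.7]
grip_width: 0.0422
```

```bash
python3 go.py .55,-.07,.13,0  .6331,.1936,.12,5
```

```text
t 3.40 tcp [ 0.4428 -0.3303  0.1253] jawaz -20.0 tilt 0.000 w 0.0422 F [-0.1  0.5 -1.7] q7 0.05
.55,-.07,.13,0 -> [ 0.2812  0.0116 -0.0048] turn -20.0
.6331,.1936,.12,5 -> [ 5.573e-01 -5.000e-04  5.100e-03] turn -25.0
```

Emit:
drive_tool([
  [0.03,0,0,-2],
  [0.07,0,0,-4],
  [0.11,0,0,-6],
  [0.15,0,0,-9],
  [0.19,0,0,-12],
])

```text
clock: 3.9
tool_pos: [0.5081, -0.1503, 0.1261]
orientation: [2.368, 2.062, -0.0]
force: [1.0, -0.6, -2.0]
grip_width: 0.042
```

```bash
python3 go.py .6331,.1936,.12,5
```

```text
t 3.90 tcp [ 0.5081 -0.1503  0.1261] jawaz -7.9 tilt 0.001 w 0.0420 F [ 1.  -0.6 -2. ] q7 -0.14
.6331,.1936,.12,5 -> [0.3579 0.0766 0.0058] turn -12.9
```

Emit:
drive_tool([
  [0.04,0.009,0,-2],
  [0.08,0.018,0,-4],
  [0.12,0.027,0,-6],
  [0.16,0.036,0,-8],
  [0.2,0.045,0.002,-10],
])

```text
clock: 4.4
tool_pos: [0.5805, 0.0429, 0.1249]
orientation: [2.178, 2.262, -0.0]
force: [1.0, 0.1, -1.7]
grip_width: 0.0418
```

Emit:
drive_tool([
  [0.04,0.008,0,-1],
  [0.08,0.016,0,-2],
  [0.12,0.024,0.002,-3],
  [0.15,0.03,0.003,-3],
  [0.158,0.032,0.003,-3],
])

```text
clock: 4.9
tool_pos: [0.6056, 0.2075, 0.1225]
orientation: [-2.112, -2.325, -0.003]
force: [-0.1, 1.2, -1.3]
grip_width: 0.0421
```

```bash
python3 go.py .6331,.1936,.0075,5;python3 - <<'E'
from h import *
for n in("side","top"):
    d=robot.get_image(n); cv2.imwrite(f"pics/{n}2.png",d["img"][:,:,::-1])
E
```

```text
t 4.90 tcp [0.6056 0.2075 0.1225] jawaz 5.5 tilt 0.002 w 0.0421 F [-0.1  1.2 -1.3] q7 -0.57
.6331,.1936,.0075,5 -> [-0.0167  0.0258  0.115 ] turn 0.5
```

View pics/side2.png

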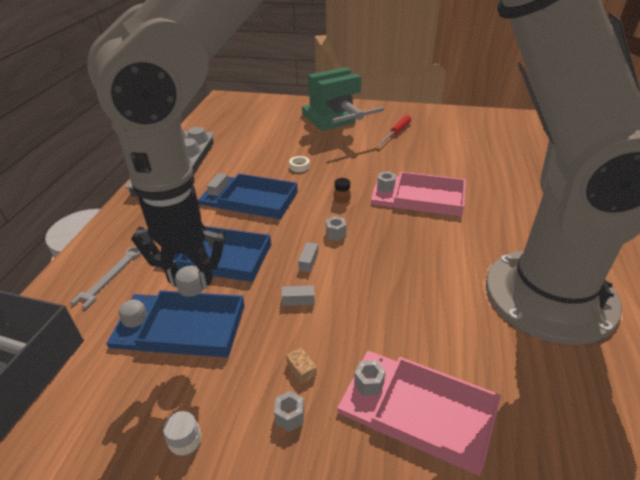

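The cap is held upright at (190,280), above the cap tray. I'll centre it and lower it to 7–8 mm TCP height, since the tray floor is 4 mm up.

Emit:
drive_tool([
  [-0.01,0.016,0.015,0],
  [-0.017,0.026,0.04,0],
  [-0.017,0.026,0.065,0],
  [-0.017,0.026,0.085,0],
  [-0.017,0.026,0.095,0],
])

```text
clock: 5.5
tool_pos: [0.6327, 0.1857, 0.0253]
orientation: [2.118, 2.319, -0.006]
force: [-0.5, -0.1, -2.6]
grip_width: 0.0422
```

```bash
python3 go.py .6331,.1936,.0075,5
```

```text
t 5.50 tcp [0.6327 0.1857 0.0253] jawaz 5.2 tilt 0.004 w 0.0422 F [-0.5 -0.1 -2.6] q7 -0.58
.6331,.1936,.0075,5 -> [0.0079 0.0011 0.0178] turn 0.2
```

Emit:
drive_tool([
  [0.004,0,0.005,0],
  [0.005,0,0.01,0],
  [0.005,0,0.014,0],
  [0.005,0,0.017,0],
  [0.005,0,0.018,0],
])

```text
clock: 6.0
tool_pos: [0.6324, 0.1907, 0.0075]
orientation: [2.118, 2.318, -0.006]
force: [-0.9, -0.2, -3.0]
grip_width: 0.0421
```

Emit:
drive_tool([
  [0,0,0,0],
  [0,0,0,0],
  [0,0,0,0],
])

```text
clock: 6.3
tool_pos: [0.6326, 0.1908, 0.0078]
orientation: [2.118, 2.318, -0.005]
force: [-0.1, -0.1, -0.9]
grip_width: 0.0422
```

Emit:
drive_tool([
  [0,0,0.001,0],
  [0,0,0.0015,0],
  [0,0,0.0015,0],
])

```text
clock: 6.6
tool_pos: [0.6328, 0.1908, 0.0067]
orientation: [2.118, 2.318, -0.005]
force: [-1.5, -1.3, 2.5]
grip_width: 0.0421
```

Emit:
drive_tool([
  [0,0,0,0],
  [0,0,0,0],
  [0,0,0,0],
  [0,0,0,0],
], jaw=60)

```text
clock: 7.0
tool_pos: [0.6328, 0.1909, 0.0067]
orientation: [2.118, 2.318, -0.004]
force: [-0.2, 0.4, -0.6]
grip_width: 0.065
```

Emit:
drive_tool([
  [0,0,-0.015,0],
  [0,0,-0.04,0],
  [0,0,-0.075,0],
  [0,0,-0.11,0],
  [0,0,-0.12,0],
])

```text
clock: 7.5
tool_pos: [0.6352, 0.1926, 0.1323]
orientation: [2.115, 2.316, 0.006]
force: [1.0, -0.3, 0.5]
grip_width: 0.0654
```

```bash
python3 go.py .4214,.3323,.13,12;python3 - <<'E'
from h import *
for n in("side","top"):
    d=robot.get_image(n); cv2.imwrite(f"pics/{n}3.png",d["img"][:,:,::-1])
E
```

```text
t 7.50 tcp [0.6352 0.1926 0.1323] jawaz 5.2 tilt 0.007 w 0.0654 F [ 1.  -0.3  0.5] q7 -0.54
.4214,.3323,.13,12 -> [ 0.1584 -0.2003  0.0008] turn -6.8
```

View pics/side3.png

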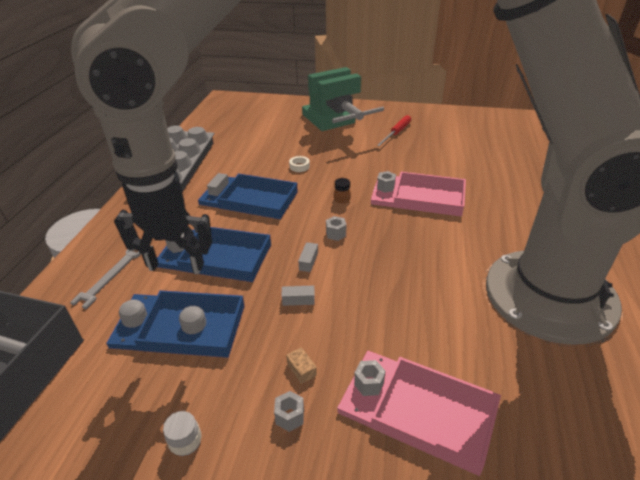

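The cap stands upright in its tray at (192,320). The left nut is next.

Emit:
drive_tool([
  [0.025,-0.032,0,-2],
  [0.05,-0.063,0,-4],
  [0.075,-0.095,0,-6],
  [0.1,-0.126,0,-7],
  [0.125,-0.158,0,-7],
], jaw=30)

```text
clock: 8.1
tool_pos: [0.4635, 0.3021, 0.1275]
orientation: [1.971, 2.442, -0.002]
force: [0.3, 0.9, 0.8]
grip_width: 0.0751
```

```bash
python3 go.py .4214,.3323,.06,12.2
```

```text
t 8.10 tcp [0.4635 0.3021 0.1275] jawaz 12.2 tilt 0.004 w 0.0751 F [0.3 0.9 0.8] q7 -0.75
.4214,.3323,.06,12.2 -> [ 0.0387 -0.0349  0.0673] turn -0.0
```

Emit:
drive_tool([
  [0.015,-0.014,0.01,0],
  [0.03,-0.027,0.025,0],
  [0.039,-0.035,0.045,0],
  [0.039,-0.035,0.065,0],
  [0.039,-0.035,0.075,0],
])

```text
clock: 8.6
tool_pos: [0.4194, 0.3314, 0.0499]
orientation: [1.97, 2.444, -0.008]
force: [0.1, 0.4, -0.4]
grip_width: 0.0755
```

```bash
python3 go.py .4214,.3323,.003,12.2
```

```text
t 8.60 tcp [0.4194 0.3314 0.0499] jawaz 12.3 tilt 0.006 w 0.0755 F [ 0.1  0.4 -0.4] q7 -0.92
.4214,.3323,.003,12.2 -> [0.0007 0.0022 0.0469] turn 0.1
```

Emit:
drive_tool([
  [0.001,0.002,0.02,0],
  [0.001,0.002,0.035,0],
  [0.001,0.002,0.043,0],
  [0.001,0.002,0.046,0],
  [0.001,0.002,0.046,0],
])

```text
clock: 9.1
tool_pos: [0.4212, 0.3325, 0.0038]
orientation: [1.97, 2.444, -0.009]
force: [0.6, 1.0, 0.3]
grip_width: 0.0753
```

Emit:
drive_tool([
  [0,0,0,0],
  [0,0,0,0],
  [0,0,0,0],
  [0,0,0,0],
  [0,0,0,0],
], jaw=255, newtons=60)

```text
clock: 9.6
tool_pos: [0.4216, 0.3329, 0.0048]
orientation: [1.97, 2.443, -0.006]
force: [-0.3, -1.2, 5.5]
grip_width: 0.0399
```

Emit:
drive_tool([
  [0,0,-0.01,0],
  [0,0,-0.03,0],
  [0,0,-0.06,0],
  [0,0,-0.095,0],
  [0,0,-0.12,0],
])

```text
clock: 10.1
tool_pos: [0.4218, 0.3339, 0.1274]
orientation: [1.97, 2.443, -0.004]
force: [0.7, 0.1, -3.0]
grip_width: 0.0402
```

```bash
python3 go.py .6612,.0246,.12,0
```

```text
t 10.10 tcp [0.4218 0.3339 0.1274] jawaz 12.3 tilt 0.004 w 0.0402 F [ 0.7  0.1 -3. ] q7 -0.85
.6612,.0246,.12,0 -> [-0.353   0.1683  0.0089] turn 12.3
```

Emit:
drive_tool([
  [-0.03,0.014,0,1],
  [-0.067,0.032,0,3],
  [-0.104,0.05,0,5],
  [-0.141,0.068,0,7],
  [-0.178,0.085,0,8],
])

```text
clock: 10.6
tool_pos: [0.5433, 0.1764, 0.1289]
orientation: [2.136, 2.298, -0.003]
force: [1.1, 0.3, -2.8]
grip_width: 0.04
```

Emit:
drive_tool([
  [-0.037,0.018,0,1],
  [-0.074,0.036,0,2],
  [-0.111,0.054,0,3],
  [-0.14,0.068,0,4],
  [-0.155,0.075,0.0,4],
])

```text
clock: 11.1
tool_pos: [0.6303, 0.0232, 0.1299]
orientation: [2.219, 2.216, -0.004]
force: [-0.3, -0.1, -3.2]
grip_width: 0.0399
```

```bash
python3 go.py .6612,.0246,.009,0
```

```text
t 11.10 tcp [0.6303 0.0232 0.1299] jawaz -0.1 tilt 0.006 w 0.0399 F [-0.3 -0.1 -3.2] q7 -0.36
.6612,.0246,.009,0 -> [0.0021 0.0306 0.1209] turn -0.1
```

Emit:
drive_tool([
  [-0.002,0.012,0.015,0],
  [-0.002,0.024,0.04,0],
  [-0.002,0.031,0.07,0],
  [-0.002,0.031,0.092,0],
  [-0.002,0.031,0.1,0],
])

```text
clock: 11.6
tool_pos: [0.6592, 0.0216, 0.0275]
orientation: [2.22, 2.221, -0.009]
force: [-1.0, -0.4, -1.5]
grip_width: 0.04
```

```bash
python3 go.py .6612,.0246,.009,0
```

```text
t 11.60 tcp [0.6592 0.0216 0.0275] jawaz 0.0 tilt 0.006 w 0.0400 F [-1.  -0.4 -1.5] q7 -0.39
.6612,.0246,.009,0 -> [0.0031 0.0021 0.0185] turn 0.0
```

Emit:
drive_tool([
  [0.003,0.002,0.006,0],
  [0.003,0.002,0.012,0],
  [0.003,0.002,0.016,0],
  [0.003,0.002,0.0185,0],
  [0.003,0.002,0.0185,0],
])

```text
clock: 12.1
tool_pos: [0.6613, 0.0244, 0.0092]
orientation: [2.22, 2.221, -0.009]
force: [0.0, 0.4, -2.4]
grip_width: 0.04
```

Emit:
drive_tool([
  [0,0,0.0003,0],
  [0,0,0.0003,0],
])

```text
clock: 12.3
tool_pos: [0.6615, 0.0243, 0.0093]
orientation: [2.22, 2.22, -0.008]
force: [-1.2, 1.0, -2.3]
grip_width: 0.04
```

Emit:
drive_tool([
  [0,0,0.001,0],
  [0,0,0.001,0],
  [0,0,0.001,0],
])

```text
clock: 12.6
tool_pos: [0.6617, 0.0243, 0.0089]
orientation: [2.219, 2.22, -0.008]
force: [-2.1, 0.8, 3.3]
grip_width: 0.0404
```

Emit:
drive_tool([
  [0,0,0,0],
  [0,0,0,0],
  [0,0,0,0],
  [0,0,0,0],
], jaw=75)

```text
clock: 13.0
tool_pos: [0.6619, 0.0243, 0.0088]
orientation: [2.219, 2.22, -0.007]
force: [-0.3, -0.1, 0.1]
grip_width: 0.0602
```

Emit:
drive_tool([
  [0,0,-0.015,0],
  [0,0,-0.04,0],
  [0,0,-0.075,0],
  [0,0,-0.11,0],
  [0,0,-0.115,0],
])

```text
clock: 13.5
tool_pos: [0.6652, 0.0257, 0.1301]
orientation: [2.215, 2.216, 0.004]
force: [-0.3, 0.6, -0.4]
grip_width: 0.0599
```

```bash
python3 go.py .4283,-.1124,.12,15.4
```

```text
t 13.50 tcp [0.6652 0.0257 0.1301] jawaz 0.0 tilt 0.009 w 0.0599 F [-0.3  0.6 -0.4] q7 -0.35
.4283,-.1124,.12,15.4 -> [-0.138  -0.237   0.0089] turn -15.4
```

Emit:
drive_tool([
  [-0.02,-0.035,0,-3],
  [-0.043,-0.075,0,-6],
  [-0.066,-0.115,0,-9],
  [-0.09,-0.155,0,-12],
  [-0.11,-0.19,0,-15.4],
], jaw=30)

```text
clock: 14.0
tool_pos: [0.473, -0.0857, 0.1294]
orientation: [1.896, 2.494, 0.0]
force: [0.5, -1.6, -0.1]
grip_width: 0.0751
```

```bash
python3 go.py .4283,-.1124,.05,15.4;python3 - <<'E'
from h import *
for n in("side","top"):
    d=robot.get_image(n); cv2.imwrite(f"pics/{n}4.png",d["img"][:,:,::-1])
E
```

```text
t 14.00 tcp [ 0.473  -0.0857  0.1294] jawaz 15.5 tilt 0.009 w 0.0751 F [ 0.5 -1.6 -0.1] q7 0.10
.4283,-.1124,.05,15.4 -> [-0.0133 -0.0506  0.0792] turn 0.1
```

View pics/side4.png

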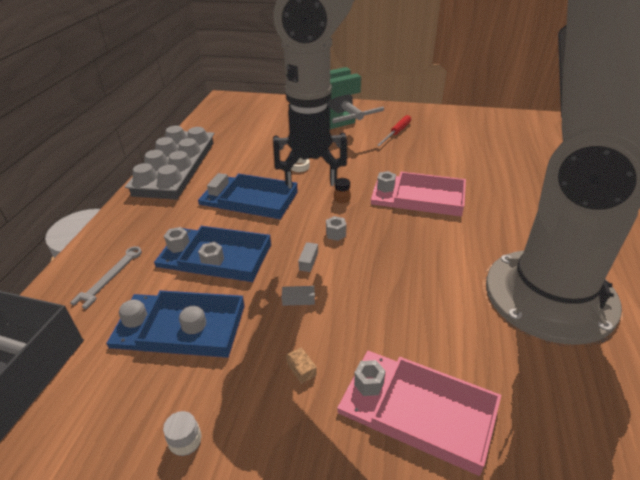

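The first nut is in the nut tray at (210,253). Now the right nut at (336,228).

Emit:
drive_tool([
  [-0.004,-0.016,0.015,0],
  [-0.009,-0.033,0.03,0],
  [-0.013,-0.051,0.05,0],
  [-0.013,-0.051,0.07,0],
  [-0.013,-0.051,0.08,0],
])

```text
clock: 14.6
tool_pos: [0.4236, -0.1145, 0.0479]
orientation: [1.906, 2.491, -0.007]
force: [0.3, -0.1, 0.4]
grip_width: 0.0754
```

```bash
python3 go.py .4283,-.1124,.004,15.4
```

```text
t 14.60 tcp [ 0.4236 -0.1145  0.0479] jawaz 15.2 tilt 0.007 w 0.0754 F [ 0.3 -0.1  0.4] q7 0.06
.4283,-.1124,.004,15.4 -> [0.0011 0.0051 0.0439] turn -0.2
```

Emit:
drive_tool([
  [0.001,0.004,0.015,0],
  [0.001,0.004,0.03,0],
  [0.001,0.004,0.039,0],
  [0.001,0.004,0.0435,0],
  [0.001,0.004,0.0435,0],
])

```text
clock: 15.1
tool_pos: [0.4275, -0.1125, 0.0043]
orientation: [1.905, 2.492, -0.007]
force: [-0.5, 0.2, -0.2]
grip_width: 0.0751
```

Emit:
drive_tool([
  [0,0,0,0],
  [0,0,0,0],
  [0,0,0,0],
  [0,0,0,0],
  [0,0,0,0],
], jaw=255, newtons=60)

```text
clock: 15.6
tool_pos: [0.4282, -0.1127, 0.0052]
orientation: [1.904, 2.49, -0.007]
force: [-1.1, 0.7, 6.3]
grip_width: 0.0405
```

Emit:
drive_tool([
  [0,0,-0.01,0],
  [0,0,-0.03,0],
  [0,0,-0.06,0],
  [0,0,-0.09,0],
  [0,0,-0.115,0],
])

```text
clock: 16.1
tool_pos: [0.4277, -0.1117, 0.1222]
orientation: [1.904, 2.49, -0.006]
force: [1.2, 0.6, -2.6]
grip_width: 0.0405
```

```bash
python3 go.py .6194,-.0178,.12,0
```

```text
t 16.10 tcp [ 0.4277 -0.1117  0.1222] jawaz 15.2 tilt 0.008 w 0.0405 F [ 1.2  0.6 -2.6] q7 0.17
.6194,-.0178,.12,0 -> [0.0404 0.2096 0.0022] turn 15.2
```

Emit:
drive_tool([
  [0.006,0.03,0,3],
  [0.013,0.068,0,6],
  [0.02,0.106,0,9],
  [0.027,0.142,0,12],
  [0.034,0.176,0,15],
])

```text
clock: 16.6
tool_pos: [0.5895, -0.0321, 0.1228]
orientation: [2.215, 2.218, -0.005]
force: [0.4, -0.7, -2.2]
grip_width: 0.0404
```

```bash
python3 go.py .6194,-.0178,.04,0
```

```text
t 16.60 tcp [ 0.5895 -0.0321  0.1228] jawaz 0.1 tilt 0.008 w 0.0404 F [ 0.4 -0.7 -2.2] q7 -0.28
.6194,-.0178,.04,0 -> [0.0148 0.0297 0.0828] turn 0.1
```

Emit:
drive_tool([
  [0.009,0.018,0.005,0],
  [0.015,0.03,0.02,0],
  [0.015,0.03,0.045,0],
  [0.015,0.03,0.065,0],
  [0.015,0.03,0.075,0],
])

```text
clock: 17.1
tool_pos: [0.6181, -0.0178, 0.0463]
orientation: [2.217, 2.219, -0.008]
force: [-1.3, 0.9, -3.1]
grip_width: 0.0409
```

```bash
python3 go.py .6194,-.0178,.009,0
```

```text
t 17.10 tcp [ 0.6181 -0.0178  0.0463] jawaz 0.1 tilt 0.007 w 0.0409 F [-1.3  0.9 -3.1] q7 -0.35
.6194,-.0178,.009,0 -> [0.0003 0.0013 0.0373] turn 0.1
```

Emit:
drive_tool([
  [0,0.001,0.012,0],
  [0,0.001,0.022,0],
  [0,0.001,0.03,0],
  [0,0.001,0.035,0],
  [0,0.001,0.037,0],
])

```text
clock: 17.6
tool_pos: [0.6189, -0.0181, 0.0092]
orientation: [2.217, 2.22, -0.009]
force: [-7.4, -0.5, 15.0]
grip_width: 0.0403
```

Emit:
drive_tool([
  [0,0,0.0005,0],
  [0,0,0.001,0],
  [0,0,0.001,0],
])

```text
clock: 17.9
tool_pos: [0.619, -0.0181, 0.0093]
orientation: [2.217, 2.219, -0.009]
force: [-4.6, -0.1, 5.3]
grip_width: 0.0401
```

Emit:
drive_tool([
  [0,0,0,0],
  [0,0,0,0],
  [0,0,0,0],
  [0,0,0,0],
], jaw=80)

```text
clock: 18.3
tool_pos: [0.6192, -0.0181, 0.0094]
orientation: [2.216, 2.219, -0.008]
force: [-0.2, 0.6, -0.8]
grip_width: 0.0585
```

Emit:
drive_tool([
  [0,0,-0.015,0],
  [0,0,-0.04,0],
  [0,0,-0.075,0],
  [0,0,-0.11,0],
  [0,0,-0.115,0],
])

```text
clock: 18.8
tool_pos: [0.6224, -0.0166, 0.1302]
orientation: [2.212, 2.215, 0.002]
force: [1.1, 1.1, 0.8]
grip_width: 0.0589
```

```bash
python3 go.py .4684,-.0139,.1,-2.4;python3 - <<'E'
from h import *
for n in("side","top"):
    d=robot.get_image(n); cv2.imwrite(f"pics/{n}5.png",d["img"][:,:,::-1])
E
```

```text
t 18.80 tcp [ 0.6224 -0.0166  0.1302] jawaz 0.1 tilt 0.011 w 0.0589 F [1.1 1.1 0.8] q7 -0.30
.4684,-.0139,.1,-2.4 -> [ 0.0031 -0.1543  0.0289] turn 2.5
```

View pics/side5.png

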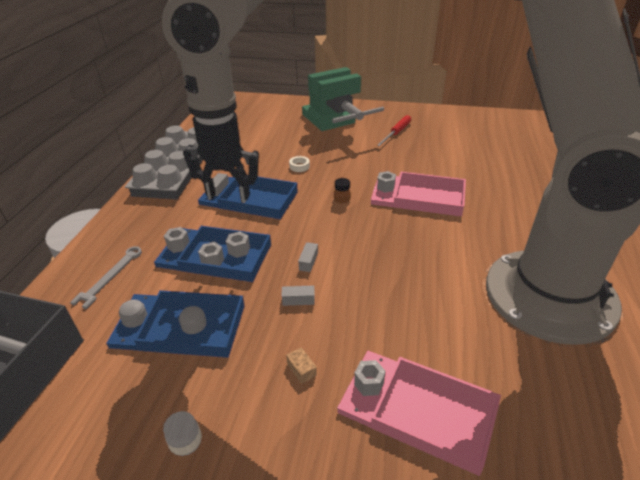

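Both nuts stand in the nut tray, at (210,253) and (237,243). The right tube at (308,257) is next.

Emit:
drive_tool([
  [0.001,-0.035,0.005,1],
  [0.002,-0.075,0.01,2],
  [0.003,-0.115,0.02,2.5],
  [0.003,-0.145,0.03,2.5],
  [0.003,-0.154,0.05,2.5],
], jaw=60)

```text
clock: 19.4
tool_pos: [0.4626, -0.0152, 0.0755]
orientation: [2.263, 2.169, -0.009]
force: [0.3, 0.6, -0.2]
grip_width: 0.0652
```

```bash
python3 go.py .4684,-.0139,.003,-2.4
```

```text
t 19.40 tcp [ 0.4626 -0.0152  0.0755] jawaz -2.4 tilt 0.009 w 0.0652 F [ 0.3  0.6 -0.2] q7 -0.42
.4684,-.0139,.003,-2.4 -> [0.0022 0.0056 0.0725] turn -0.0
```

Emit:
drive_tool([
  [0.001,0.005,0.025,0],
  [0.001,0.005,0.045,0],
  [0.001,0.005,0.06,0],
  [0.001,0.005,0.07,0],
  [0.001,0.005,0.0725,0],
])

```text
clock: 19.9
tool_pos: [0.4664, -0.0151, 0.0016]
orientation: [2.264, 2.171, -0.012]
force: [-0.5, 0.7, -0.0]
grip_width: 0.0652
```

Emit:
drive_tool([
  [0,0,0,0],
  [0,0,0,0],
  [0,0,0,0],
  [0,0,0,0],
  [0,0,0,0],
], jaw=255, newtons=50)

```text
clock: 20.4
tool_pos: [0.4671, -0.0151, 0.0023]
orientation: [2.263, 2.17, -0.01]
force: [-0.0, 0.4, 7.2]
grip_width: 0.0243
```

```bash
python3 go.py .6067,-.2091,.1,-6.4
```

```text
t 20.40 tcp [ 0.4671 -0.0151  0.0023] jawaz -2.4 tilt 0.009 w 0.0243 F [-0.   0.4  7.2] q7 -0.52
.6067,-.2091,.1,-6.4 -> [-0.1888  0.1477 -0.096 ] turn 4.0
```

Emit:
drive_tool([
  [0,0,-0.01,0],
  [0,0,-0.03,0],
  [0,0,-0.06,0],
  [0,0,-0.09,0],
  [0,0,-0.11,0],
])

```text
clock: 20.9
tool_pos: [0.4675, -0.014, 0.1147]
orientation: [2.262, 2.169, -0.008]
force: [0.5, 1.1, -0.9]
grip_width: 0.024
```

Emit:
drive_tool([
  [-0.025,0.02,0,1],
  [-0.056,0.044,0,2],
  [-0.087,0.068,0,3],
  [-0.118,0.092,0,4],
  [-0.15,0.117,0,4],
])

```text
clock: 21.4
tool_pos: [0.5784, -0.17, 0.1169]
orientation: [2.337, 2.089, -0.008]
force: [0.4, -0.4, -1.2]
grip_width: 0.0241
```

```bash
python3 go.py .6067,-.2091,.04,-6.4
```

```text
t 21.40 tcp [ 0.5784 -0.17    0.1169] jawaz -6.4 tilt 0.009 w 0.0241 F [ 0.4 -0.4 -1.2] q7 -0.14
.6067,-.2091,.04,-6.4 -> [-0.035   0.0323  0.0773] turn -0.0
```

Emit:
drive_tool([
  [-0.018,0.016,0,0],
  [-0.035,0.032,0.015,0],
  [-0.035,0.032,0.04,0],
  [-0.035,0.032,0.06,0],
  [-0.035,0.032,0.07,0],
])

```text
clock: 21.9
tool_pos: [0.6049, -0.2088, 0.0457]
orientation: [2.339, 2.09, -0.01]
force: [0.1, 0.3, -1.6]
grip_width: 0.0239
```

```bash
python3 go.py .6067,-.2091,.0065,-6.4
```

```text
t 21.90 tcp [ 0.6049 -0.2088  0.0457] jawaz -6.4 tilt 0.008 w 0.0239 F [ 0.1  0.3 -1.6] q7 -0.12
.6067,-.2091,.0065,-6.4 -> [0.0002 0.0018 0.0392] turn -0.0
```

Emit:
drive_tool([
  [0,0.002,0.012,0],
  [0,0.002,0.023,0],
  [0,0.002,0.032,0],
  [0,0.002,0.037,0],
  [0,0.002,0.039,0],
])

```text
clock: 22.4
tool_pos: [0.6067, -0.2092, 0.0064]
orientation: [2.339, 2.091, -0.01]
force: [-4.7, 2.0, 15.1]
grip_width: 0.0241
```

Emit:
drive_tool([
  [0,0,0,0],
  [0,0,0,0],
])

```text
clock: 22.6
tool_pos: [0.607, -0.2093, 0.0068]
orientation: [2.339, 2.09, -0.01]
force: [-0.1, 0.6, -0.5]
grip_width: 0.0239
```

Emit:
drive_tool([
  [0,0,0.0005,0],
  [0,0,0.0005,0],
])

```text
clock: 22.8
tool_pos: [0.6073, -0.2093, 0.0066]
orientation: [2.339, 2.09, -0.009]
force: [0.6, 0.1, -0.3]
grip_width: 0.0246
```

Emit:
drive_tool([
  [0,0,0,0],
  [0,0,0,0],
  [0,0,0,0],
  [0,0,0,0],
], jaw=122)

```text
clock: 23.2
tool_pos: [0.6074, -0.2094, 0.0067]
orientation: [2.338, 2.09, -0.009]
force: [0.5, 0.8, 0.9]
grip_width: 0.0447
```

Emit:
drive_tool([
  [0,0,-0.015,0],
  [0,0,-0.04,0],
  [0,0,-0.075,0],
  [0,0,-0.11,0],
  [0,0,-0.115,0],
])

```text
clock: 23.7
tool_pos: [0.6107, -0.2089, 0.1278]
orientation: [2.333, 2.085, -0.001]
force: [1.1, 0.2, 0.2]
grip_width: 0.0449
```

```bash
python3 go.py .4635,.0967,.1,-77.1
python3 - <<'E'
from h import *
for n in("side","top"):
    d=robot.get_image(n); cv2.imwrite(f"pics/{n}6.png",d["img"][:,:,::-1])
E
```

```text
t 23.70 tcp [ 0.6107 -0.2089  0.1278] jawaz -6.4 tilt 0.013 w 0.0449 F [1.1 0.2 0.2] q7 -0.08
.4635,.0967,.1,-77.1 -> [ 0.2875 -0.1807  0.0236] turn 70.7
```

View pics/side6.png

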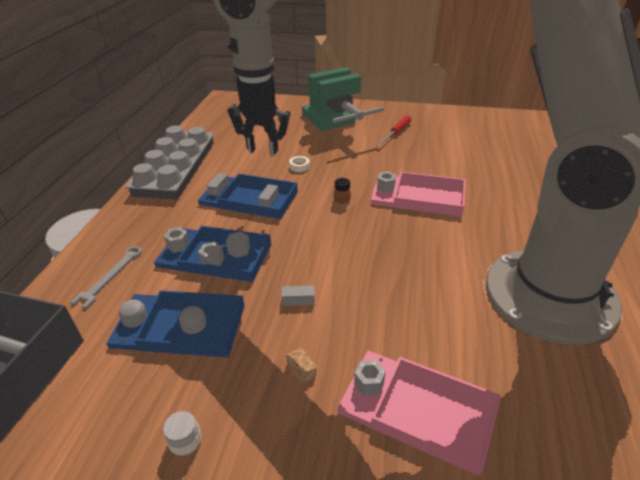

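The first tube lies in the tube tray at (269,194). Last is the left tube at (298,296).

Emit:
drive_tool([
  [0.03,-0.019,0,8],
  [0.062,-0.039,0,16],
  [0.094,-0.059,0,24],
  [0.126,-0.079,0,32],
  [0.16,-0.1,0,40],
], jaw=60)

```text
clock: 24.3
tool_pos: [0.5254, -0.0377, 0.1213]
orientation: [2.913, 1.153, -0.004]
force: [0.3, 0.6, 0.8]
grip_width: 0.0657
```

```bash
python3 go.py .4635,.0967,.1,-77.1
```

```text
t 24.30 tcp [ 0.5254 -0.0377  0.1213] jawaz -46.8 tilt 0.009 w 0.0657 F [0.3 0.6 0.8] q7 -1.00
.4635,.0967,.1,-77.1 -> [ 0.047  -0.1405  0.0201] turn 30.3
```

Emit:
drive_tool([
  [0.01,-0.032,0,8],
  [0.022,-0.067,0,16],
  [0.034,-0.102,0.005,24],
  [0.044,-0.132,0.01,30],
  [0.047,-0.14,0.02,30],
])

```text
clock: 24.8
tool_pos: [0.4618, 0.0997, 0.0995]
orientation: [3.112, 0.365, -0.002]
force: [0.1, 0.6, -0.6]
grip_width: 0.065
```

```bash
python3 go.py .4635,.0967,.05,-77.1
```

```text
t 24.80 tcp [0.4618 0.0997 0.0995] jawaz -76.6 tilt 0.008 w 0.0650 F [ 0.1  0.6 -0.6] q7 -1.80
.4635,.0967,.05,-77.1 -> [0.0011 0.0029 0.0495] turn 0.5
```

Emit:
drive_tool([
  [0.001,0.003,0.02,0.5],
  [0.001,0.003,0.045,0.5],
  [0.001,0.003,0.065,0.5],
  [0.001,0.003,0.075,0.5],
  [0.001,0.003,0.08,0.5],
])

```text
clock: 25.3
tool_pos: [0.4627, 0.0956, 0.0182]
orientation: [3.113, 0.351, -0.006]
force: [0.3, 0.6, 1.2]
grip_width: 0.0652
```

```bash
python3 go.py .4635,.0967,.003,-77.1
```

```text
t 25.30 tcp [0.4627 0.0956 0.0182] jawaz -77.1 tilt 0.010 w 0.0652 F [0.3 0.6 1.2] q7 -1.85
.4635,.0967,.003,-77.1 -> [ 0.0012 -0.0011  0.0151] turn -0.0
```

Emit:
drive_tool([
  [0.001,-0.001,0.007,0],
  [0.001,-0.001,0.012,0],
  [0.001,-0.001,0.0145,0],
  [0.001,-0.001,0.0145,0],
])

```text
clock: 25.7
tool_pos: [0.4634, 0.0966, 0.0036]
orientation: [3.113, 0.351, -0.006]
force: [-0.4, -0.8, -0.0]
grip_width: 0.0653
```

Emit:
drive_tool([
  [0,0,0,0],
  [0,0,0,0],
  [0,0,0,0],
  [0,0,0,0],
  [0,0,0,0],
], jaw=255, newtons=50)

```text
clock: 26.2
tool_pos: [0.4637, 0.0967, 0.0042]
orientation: [3.113, 0.351, -0.005]
force: [-0.7, 0.1, 6.8]
grip_width: 0.0239
```

Emit:
drive_tool([
  [0,0,-0.01,0],
  [0,0,-0.03,0],
  [0,0,-0.06,0],
  [0,0,-0.09,0],
  [0,0,-0.115,0],
])

```text
clock: 26.7
tool_pos: [0.464, 0.0978, 0.1212]
orientation: [3.113, 0.351, -0.003]
force: [0.8, 0.2, -0.9]
grip_width: 0.0242
```

```bash
python3 go.py .6693,-.2161,.12,83.6
```

```text
t 26.70 tcp [0.464  0.0978 0.1212] jawaz -77.1 tilt 0.009 w 0.0242 F [ 0.8  0.2 -0.9] q7 -1.79
.6693,-.2161,.12,83.6 -> [0.1302 0.3518 0.0037] turn 19.3
```

Emit:
drive_tool([
  [0.011,0.03,0,3],
  [0.025,0.067,0,6],
  [0.039,0.105,0,9],
  [0.053,0.143,0,12],
  [0.067,0.181,0,15],
])

```text
clock: 27.2
tool_pos: [0.57, -0.0651, 0.1231]
orientation: [3.132, -0.061, -0.001]
force: [0.7, -0.1, -1.4]
grip_width: 0.0243
```

```bash
python3 go.py .6693,-.2161,.12,83.6
```

```text
t 27.20 tcp [ 0.57   -0.0651  0.1231] jawaz -92.2 tilt 0.009 w 0.0243 F [ 0.7 -0.1 -1.4] q7 -1.66
.6693,-.2161,.12,83.6 -> [0.105  0.147  0.0043] turn 4.2
```

Emit:
drive_tool([
  [0.025,0.035,0,1],
  [0.05,0.07,0,2],
  [0.075,0.105,0,3],
  [0.098,0.137,0,4.2],
  [0.105,0.147,0.005,4.2],
])

```text
clock: 27.7
tool_pos: [0.6706, -0.2217, 0.1205]
orientation: [3.125, -0.184, 0.003]
force: [-0.7, -0.5, -1.2]
grip_width: 0.0237
```

```bash
python3 go.py .6693,-.2161,.03,83.6;python3 - <<'E'
from h import *
for n in("side","top"):
    d=robot.get_image(n); cv2.imwrite(f"pics/{n}7.png",d["img"][:,:,::-1])
E
```

```text
t 27.70 tcp [ 0.6706 -0.2217  0.1205] jawaz -96.7 tilt 0.012 w 0.0237 F [-0.7 -0.5 -1.2] q7 -1.48
.6693,-.2161,.03,83.6 -> [-0.0022 -0.0064  0.0904] turn -0.3
```

View pics/side7.png

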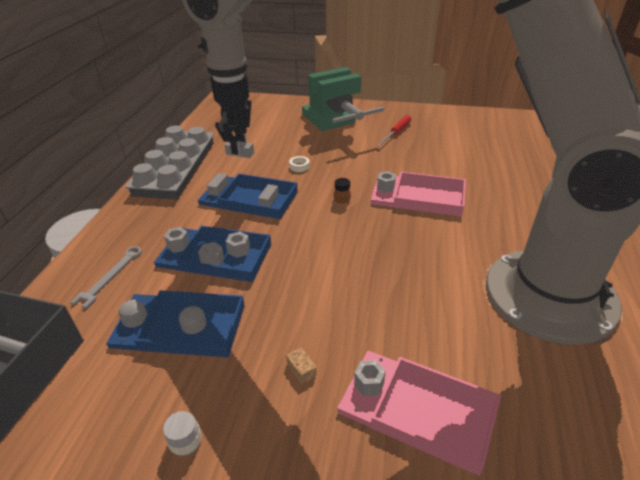

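The tube is held level at (238,149), above its tray, so I can lower it.

Emit:
drive_tool([
  [-0.002,-0.005,0.02,0],
  [-0.002,-0.005,0.045,0],
  [-0.002,-0.005,0.065,0],
  [-0.002,-0.005,0.08,0],
  [-0.002,-0.005,0.085,0],
])

```text
clock: 28.3
tool_pos: [0.6656, -0.212, 0.0319]
orientation: [3.129, -0.178, -0.008]
force: [0.5, 0.7, -1.7]
grip_width: 0.0241
```

```bash
python3 go.py .6693,-.2161,.0085,83.6
```

```text
t 28.30 tcp [ 0.6656 -0.212   0.0319] jawaz -96.5 tilt 0.009 w 0.0241 F [ 0.5  0.7 -1.7] q7 -1.49
.6693,-.2161,.0085,83.6 -> [0.0043 0.0035 0.0234] turn -0.1
```

Emit:
drive_tool([
  [0.003,0.003,0.008,0],
  [0.003,0.003,0.015,0],
  [0.003,0.003,0.02,0],
  [0.003,0.003,0.023,0],
  [0.003,0.003,0.0235,0],
])

```text
clock: 28.8
tool_pos: [0.6682, -0.2155, 0.0084]
orientation: [3.129, -0.178, -0.008]
force: [0.2, -0.5, -1.2]
grip_width: 0.0242
```

Emit:
drive_tool([
  [0,0,0,0],
  [0,0,0,0],
])

```text
clock: 29.0
tool_pos: [0.6684, -0.2156, 0.0087]
orientation: [3.129, -0.178, -0.007]
force: [-0.7, -1.0, -0.7]
grip_width: 0.0238
```

Emit:
drive_tool([
  [0,0,0.0007,0],
  [0,0,0.001,0],
  [0,0,0.001,0],
])

```text
clock: 29.3
tool_pos: [0.6686, -0.2156, 0.0083]
orientation: [3.129, -0.178, -0.006]
force: [-1.1, 0.9, 3.8]
grip_width: 0.0243
```

Emit:
drive_tool([
  [0,0,0,0],
  [0,0,0,0],
  [0,0,0,0],
  [0,0,0,0],
], jaw=110)

```text
clock: 29.7
tool_pos: [0.6686, -0.2156, 0.0082]
orientation: [3.129, -0.178, -0.006]
force: [-0.6, -0.1, 0.5]
grip_width: 0.0483
```

Emit:
drive_tool([
  [0,0,-0.015,0],
  [0,0,-0.04,0],
  [0,0,-0.075,0],
  [0,0,-0.11,0],
  [0,0,-0.14,0],
])

```text
clock: 30.2
tool_pos: [0.6698, -0.2147, 0.1515]
orientation: [3.128, -0.178, -0.002]
force: [-0.2, -0.8, -1.1]
grip_width: 0.0489
```

```bash
python3 go.py .5,-.45,.25,-70
```

```text
t 30.20 tcp [ 0.6698 -0.2147  0.1515] jawaz -96.5 tilt 0.008 w 0.0489 F [-0.2 -0.8 -1.1] q7 -1.48
.5,-.45,.25,-70 -> [-0.1421  0.2538 -0.0962] turn -26.5
```

Move the arm clear of the view for a final check.

Emit:
drive_tool([
  [-0.02,0.035,-0.02,0],
  [-0.042,0.075,-0.04,-3],
  [-0.064,0.115,-0.06,-6],
  [-0.086,0.155,-0.08,-9],
  [-0.108,0.193,-0.095,-12],
])

```text
clock: 30.7
tool_pos: [0.5397, -0.3954, 0.2513]
orientation: [3.128, 0.153, -0.0]
force: [0.5, -0.3, 0.0]
grip_width: 0.0487
```

Emit:
drive_tool([
  [-0.02,0.035,0,0],
  [-0.04,0.07,0,0],
  [-0.06,0.1,0,0],
  [-0.07,0.12,0,0],
  [-0.07,0.12,0,0],
])

```text
clock: 31.2
tool_pos: [0.478, -0.5261, 0.2536]
orientation: [3.126, 0.142, -0.002]
force: [0.2, -0.1, 0.1]
grip_width: 0.0488
```

```bash
python3 go.py
python3 - <<'E'
from h import *
import pickle
D={n:robot.get_image(n) for n in("side","top")}
pickle.dump(D,open("m8.pkl","wb"))
s=D["side"]["img"][150:370,90:310];t=D["top"]["img"][90:260,190:450]
cv2.imwrite("pics/side8.png",cv2.resize(s,None,fx=2.6,fy=2.6,interpolation=2)[:,:,::-1]);cv2.imwrite("pics/top8.png",cv2.resize(t,None,fx=3,fy=3,interpolation=2)[:,:,::-1])
E
```

```text
t 31.20 tcp [ 0.478  -0.5261  0.2536] jawaz -84.8 tilt 0.013 w 0.0488 F [ 0.2 -0.1  0.1] q7 -0.74
```

View pics/side8.png

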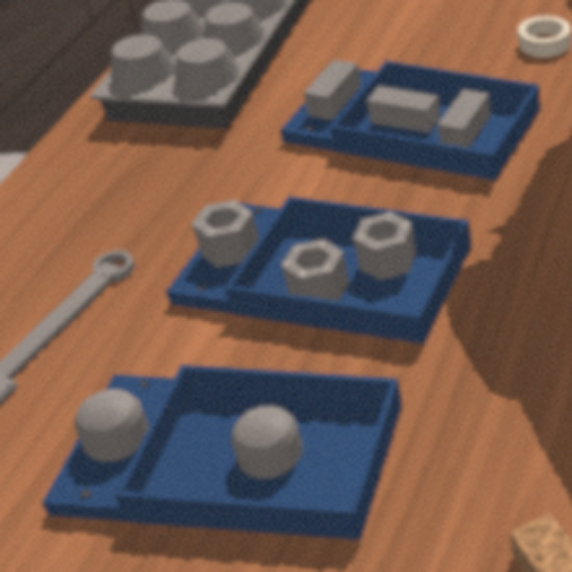

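View pics/top8.png

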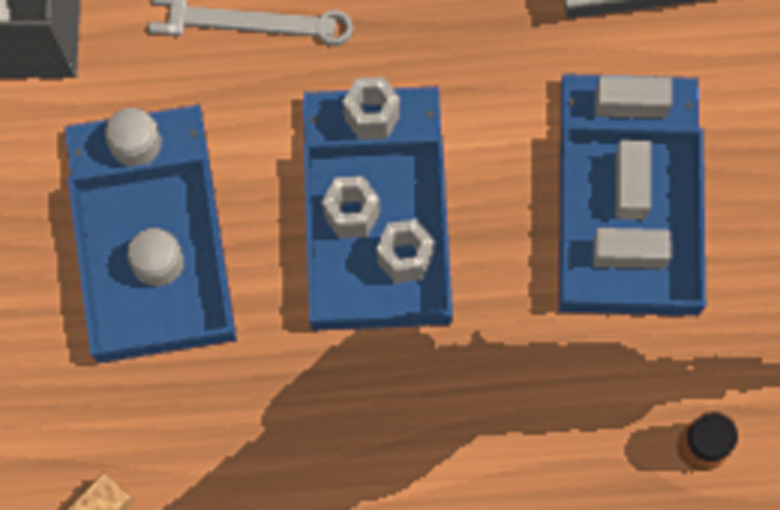

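All five parts sit separately in the correct trays and look upright or flat. One last numeric check on positions and heights before handing in.

Run:
```python
from fit import *
import pickle
D=pickle.load(open("m8.pkl","rb"));T,Sd=D["top"],D["side"]
gt,gs=gray(T),gray(Sd)
TR={"c":(.6331,.1936,.089),"n":(.6403,.0034,-.041),"t":(.6345,-.2122,-.112)}
for n,V,k,x,y,yw in [("cap",capV,"c",.6328,.1908,[0]),("nutL",nutV,"n",.6617,.0243,[0]),("nutR",nutV,"n",.619,-.0181,[0]),("tubeR",tubeV,"t",.607,-.2093,[1.46]),("tubeL",tubeV,"t",.6685,-.2156,[-.11])]:
  try:
    ob=[(d,comp(g,proj(d,(x,y,.028 if n[0]!='n' else .036))+np.array([0,0 if n[0]!='n' else 2]))) for d,g in((T,gt),(Sd,gs))]
    q,e=fit(ob,V,(x,y,yw),True,z0=.004)
    tx,ty,ta=TR[k];c,s=np.cos(ta),np.sin(ta);dx,dy=q[0]-tx,q[1]-ty
    print(n,[int(m.sum()) for _,m in ob],"in tray",np.round([c*dx+s*dy,-s*dx+c*dy],4),"base z",round(q[3],4),"err %.3f"%e)
  except Exception as ex: print(n,ex)
```

```text
cap [293, 649] in tray [-0.0007 -0.0025] base z 0.0056 err 0.079
nutL [320, 499] in tray [0.0197 0.021 ] base z 0.0073 err 0.094
nutR [324, 630] in tray [-0.0207 -0.0229] base z 0.006 err 0.142
tubeR [347, 778] in tray [-0.0292  0.0014] base z 0.0086 err 0.323
tubeL [315, 778] in tray [0.0338 0.0006] base z 0.0072 err 0.268
```

```bash
python3 -c "
from bench import robot
print(robot.hand_in())"
```

```text
the job is handed in; nothing more can be done
None
```

I sorted all five parts into their matching trays and handed the job in at about 31 s of the 120 s allowed. The cap is in the cap tray, both nuts in the nut tray and both tubes in the tube tray. I left the pink trays and the clutter alone. The hand-in gives no verdict.

**Last pictures:** both views show the parts apart from each other and clear of the rims. The nuts and cap are upright and the tubes are lying flat.

**Positions:** the fitted centres are well inside the limits of 68 mm lengthwise and 48 mm across. The largest offsets are about 34 mm and 23 mm.

**Heights, the one disagreement:** the two-view fits put the undersides at 5.6–8.6 mm, when the tray floor is 4 mm.
- **Tubes:** their fit is poor because the two merged into one blob in the side view.
- **Nuts and cap:** their readings are 1.6–3.3 mm high, probably because shadow hides their lower edges.
- **Contact:** I went by gripper height and contact force instead. Four parts showed clear floor contact. For the first tube the only sign was a brief 15 N rise, gone before release, but its release height was about 0.3 mm above its pick-up height plus the floor.

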